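# Lock an evidence case with its T-pin

### The job

Lock the grey evidence case: its T-pin is stored through the two eyes of the case, in the way of the lid's eye, so first draw it back along its cradles until it clears the gap between the eyes, and leave it lying in them. Then lift the lid, which lies crosswise on the case, turn it and seat it flat and square so that its eye drops between the two eyes of the case, let go of it, and push the pin through all three eyes until its collar is fully home against the outer cradle. Leave the other things on the desk alone.

Things in the scene. Friction and masses are not known exactly. Their poses are not given: they have to be found in the camera images.
- case: Grey case, bolted down, outside 120 (x) x 92 (y) x 82 mm high, mouth 110 x 82 mm. Origin: centre of its underside, z up. Along its -y side runs its lock: two cradles and two eyes in one line parallel to x at y = -84, z = +90 mm (the lock line), 38 mm from the case's wall, on posts over a foot plate 6 mm high. Order from -x to +x: outer cradle, finger gap, inner cradle, eye, eye.
- lock_axis (a point): Lock line, midway between the case's two eyes (case frame x +44, y -84, z +90 mm); the lid's eye belongs here; axes as the case's. The eyes are upright plates 32 x 32 mm with a 16 mm bore along x, at case x = +24..+34 and +54..+64 mm; tops at z = +106 mm.
- cradle_stop (a point): Lock line at the outer face of the outer cradle (case frame x -100, y -84, z +90 mm), where the pin's collar stops; axes as the case's. Cradles: V's open upward (45 degree arms, 37 mm apart inside and 46 mm outside at the top, z = +100 mm), in which the pin rests with its axis on the lock line. Outer cradle case x = -100..-88, inner -20..-10 mm; the 68 mm between them is free for fingers.
- lid: Loose grey lid, plate 120 (x) x 92 x 5 mm, 0.22 kg. Origin: centre of the plate's underside, z up. A rim under it, 8 mm deep, 104 x 76 mm outside, drops into the case's mouth with 3 mm play. On the closed case its axes point as the case's and its origin is 82 mm above the desk. At the start it lies crosswise on the case's walls, origin at 90 mm, turned 63 to 115 degrees anticlockwise.
- lid_handle (a point): Middle of the lid's handle bar, 28 mm above the lid's origin, axes as the lid's: bar along the lid's x, 62 mm long, 12 x 12 mm, 17 mm of room under it between its two feet; grasp it across y.
- lid_eye (a point): Centre of the lid's eye (lid frame x +44, y -84, z +8 mm), axes as the lid's: plate 32 x 32 mm, 12 mm thick, bore 18 mm along x, standing out on the lid's -y side, foot level with the rim's. It fits between the case's eyes with 4 mm play either side.
- pin: Loose steel T-pin, 0.14 kg, lying in both cradles, point to the case's +x: round rod 12 mm thick. Origin: on its axis, 100 mm behind the point, close to its centre of mass; x runs along the rod to the point. Collar (22 mm across, 8 mm thick): front face 172 mm behind the point. T-bar (64 mm along y, 12 mm thick) 198 to 210 mm behind the point. It slides freely and can roll about its axis.
- pin_tip (a point): Point of the pin; the last 12 mm taper to 6 mm thickness. At the start it is at case x = +53 to +64 mm, in the way of the lid's eye; fully home at +72 mm. Drawn back to between 0 and +36 mm it clears the gap and still lies in the cradles (at +20 to +34 mm the first eye steadies it too).
- pin_head (a point): Middle of the rear side of the T-bar, on the axis, 210 mm behind the point: the place to push. The T-bar's front side, to hook behind, is 12 mm ahead of this point; its arms lie level and reach 32 mm either side of the axis.
- wide_jar: White jar 49 mm across and 65 mm high, standing to the right of the case; a bystander. Origin: centre of its underside.
- wood_stamp: Brown wooden hand stamp, 34 mm across and 68 mm high, standing; a bystander. Origin: centre of its underside.
- tape: Roll of tape lying flat, 100 mm across, 24 mm high; a bystander. Origin: centre of its underside.

How it is judged:
By the outcome, as a careful person would: the job done as asked, in the order asked, and still so for the second after the job is handed in, with the robot touching nothing.
It also fails if it takes over 51 s, if anything falls off the work surface, if the arm or the gripper's body presses on something with over 40 N, if the wrist force passes 120 N, or if a joint passes its speed limit or range.

### The arm

A 6-joint arm with a two-finger parallel gripper is mounted at the origin on a cart in front of the work surface, level with it; the furniture and walls round the work are solid. World frame = base frame: x ahead of the robot, y to its left, z up, the work surface at z = 0. Lengths are in m, angles in degrees, forces in N, time in s.
With the tool pointing down it reaches from about 0.35 to 0.875 m from the base axis. Payload 4.2 kg.
Tool frame: the origin (TCP) lies midway between the tips of the shut fingers; the grasp point (between the pads) lies 19 mm behind it; z points along the fingers, y is the line along which they close (so a half turn about z gives the same grasp; the last joint's range is limited). The gripper opens to 87 mm and grips with 3 to 60 N. Pads are 19 mm wide; open, the fingers measure 117 mm over their backs; the gripper's body (75 mm by 190 mm) begins 51 mm behind the grasp point.
Start: joints at [-50.959, 22.042, 0.453, 0, -68.411, -14.817], TCP at [0.256, -0.57, 0.223] pointing down, gripper open.
Joint ranges: [-179.83, 179.83], [-69.29, 118.12], [-61.27, 80.66], [-181.25, 117.63], [-171.15, -9.14], [-177.46, 177.46]. Speed limits (degrees/s): [159.86, 159.86, 180, 180, 180, 180].

### API

Orientations are given as a 3x3 rotation matrix whose columns are the frame's x, y, z axes.
In Python, from station import r gives the robot as it stands.
- The arm moves only by the shell command python3 steer.py 'ROWS'. ROWS is a JSON list of rows, 1 to 8 of them, each of 7 numbers: the opening from 0.0 (shut) to 1.0 (fully open), then dx, dy, dz in m, then a rotation vector rx, ry, rz in degrees; each row is the pose to reach, as a shift and turn from the pose commanded when the command began, along the tool's axes at that moment; what a row does not reach only later rows make up. A row lasts 1/10 s, in which the tool goes at most 0.05 m and 8.59 degrees, less where a joint would pass 70% of its speed; a pose out of reach is approached as far as the arm can. The fingers move at their own pace and stop on an object; the grip force is fixed at half the most. Time passes only in rows, so rows that do not move let the fingers close. It prints the time, the measured TCP pose, the force, the opening and the grip force at its end.
- r.sense(): the state, without advancing time (a new reading comes with each control period).
- r.capture(name): name is "scene" or "side" or "wrist"; returns a dict with "pixels" (480x640x3 uint8, red, green, blue), "z_map" (480x640 float32, m along the optical axis (not along the pixel's ray), 0 where there is no reading), "K" (3x3 intrinsics, pixels), "world_from_camera" (4x4, takes a point from camera to world coordinates). Camera axes: x right, y up, looking along -z (the intrinsics and any distortion apply to the point x, -y, -z); pixel columns grow to the right and rows downward; lengths in m; the calibration is good to about 2 mm. A picture is of the moment at which its call begins.
- r.finish_job(): hands the job in; it is judged then, once.
The state is a dict: "time_s": time; "joints": joint angles; "joint_velocities": joint speeds; "effort": joint torques, N m; "tcp_pos": TCP position; "ee_rot": TCP orientation; "wrist_force": force on the tool from outside, world axes, zero at the start; "moment": the same for the moment, N m; "gripper_width": opening from 0.0 (shut) to 1.0 (fully open); "gripper_force": force on a finger pad.
Only numpy, scipy, OpenCV 4.12 (cv2) and the standard library are available. Lean on these libraries where they do the work, as an engineer would, in place of code of your own. Each camera call takes 0.05 s, during which the arm holds its last target. There are 200 camera calls.

## Working session

There is one attempt and no reset: what is moved stays moved. The work goes in short steps, Python scripts to look and compute and a shell command to move; the robot and the scene stay as the last step left them, time stands still between calls to the robot, and variables do not carry over. Pictures are saved under pics/ and viewed, at most 10 in all, crops included, and the job is handed in when it is done.

```bash
ls; mkdir -p pics
cat > h.py <<'E'
import numpy as np, cv2
from station import r
def cap(n):
    c=r.capture(n); return c
def pts(c):
    K=c["K"];z=c["z_map"];v,u=np.mgrid[0:480,0:640]
    P=np.stack([(u-K[0,2])/K[0,0]*z,-(v-K[1,2])/K[1,1]*z,-z,np.ones_like(z)],-1)
    return (P@np.array(c["world_from_camera"]).T)[...,:3]
E
python3 - <<'E'
from h import *
for n in("scene","side"):
    c=cap(n);cv2.imwrite(f"pics/{n}1.png",c["pixels"][...,::-1]);np.savez(f"{n}1.npz",**{k:np.array(c[k]) for k in("pixels","z_map","K","world_from_camera")})
    print(n,np.round(c["K"],1).tolist(),np.round(c["world_from_camera"],3).tolist(),[k for k in c])
s=r.sense();print(s["time_s"],s["tcp_pos"],np.round(s["ee_rot"],3).tolist(),s["wrist_force"])
E
```

```text
pics
station.py
steer.py
scene [[539.9, 0.0, 315.9], [0.0, 539.9, 240.1], [0.0, 0.0, 1.0]] [[0.791, 0.38, -0.48, 0.01], [-0.612, 0.487, -0.623, -1.07], [-0.003, 0.786, 0.618, 0.81], [0.0, 0.0, 0.0, 1.0]] ['pixels', 'z_map', 'K', 'world_from_camera']
side [[479.8, 0.0, 323.1], [0.0, 479.8, 246.4], [0.0, 0.0, 1.0]] [[-0.889, 0.261, -0.377, 0.234], [-0.458, -0.481, 0.748, 0.317], [0.014, 0.837, 0.547, 0.587], [0.0, 0.0, 0.0, 1.0]] ['pixels', 'z_map', 'K', 'world_from_camera']
0.1 [ 0.25620981 -0.5694905   0.22157492] [[-0.912, -0.41, -0.001], [-0.41, 0.912, 0.002], [0.0, 0.002, -1.0]] [-0.78360365 -0.20253066 -0.99444115]
```

View pics/scene1.png

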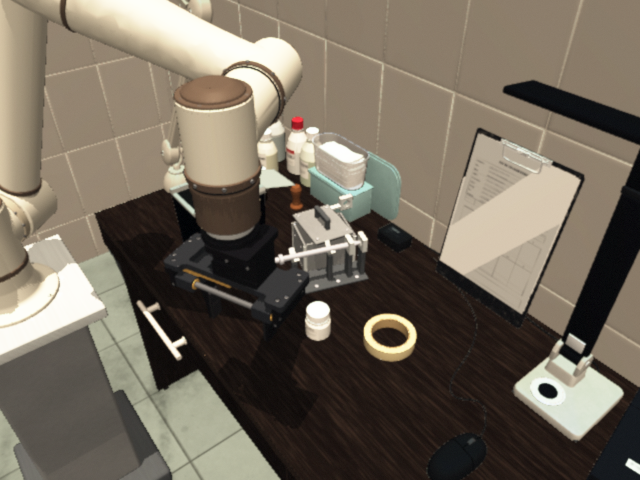

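View pics/side1.png

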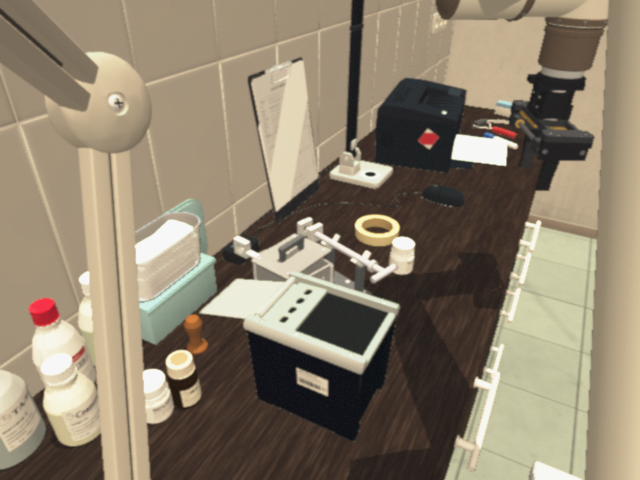

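The scene view shows the case at about (325,245), the pin's T-bar at (283,258), its eyes at about (358,240), and the jar and tape to its right. The side view shows a dark instrument near the case. Next I'll zoom in and measure.

Run:
```python
from h import *
c=dict(np.load("scene1.npz"));p=c["pixels"];P=pts(c)
cv2.imwrite("pics/s_crop.png",cv2.resize(p[190:300,265:385,::-1],None,fx=5,fy=5,interpolation=cv2.INTER_CUBIC))
for u,v in [(283,258),(279,262),(281,253),(300,253),(320,249),(340,244),(360,238),(357,245),(346,203),(323,215),(317,340),(318,306),(390,337),(297,195),(340,225),(308,235)]:
    print(u,v,np.round(P[v,u],3))
X=P[...,2]; v,u=np.mgrid[0:480,0:640]; m=(u>270)&(u<380)&(v>190)&(v<300)
for lo in np.arange(0,0.15,.005):
    k=m&(X>lo)&(X<=lo+.005); print(round(lo,3),k.sum(),np.round(np.median(P[k],0),3) if k.sum() else '')
```

```text
283 258 [ 0.474 -0.356  0.096]
279 262 [ 0.464 -0.355  0.09 ]
281 253 [ 0.541 -0.245  0.003]
300 253 [ 0.511 -0.365  0.097]
320 249 [ 0.552 -0.379  0.096]
340 244 [ 0.595 -0.393  0.097]
360 238 [ 0.636 -0.411  0.105]
357 245 [ 0.641 -0.397  0.074]
346 203 [ 0.71  -0.277  0.091]
323 215 [ 0.608 -0.319  0.125]
317 340 [ 0.442 -0.51   0.007]
318 306 [ 0.464 -0.485  0.066]
390 337 [ 0.564 -0.588  0.   ]
297 195 [ 0.679 -0.122  0.046]
340 225 [ 0.638 -0.342  0.097]
308 235 [ 0.564 -0.322  0.093]
0.0 2596 [ 0.637 -0.309  0.001]
0.005 955 [ 0.588 -0.381  0.007]
0.01 258 [ 0.652 -0.265  0.012]
0.015 254 [ 0.662 -0.264  0.017]
0.02 243 [ 0.637 -0.272  0.022]
0.025 227 [ 0.639 -0.269  0.027]
0.03 209 [ 0.636 -0.267  0.032]
0.035 236 [ 0.627 -0.28   0.038]
0.04 203 [ 0.628 -0.303  0.042]
0.045 194 [ 0.629 -0.264  0.047]
0.05 149 [ 0.67  -0.256  0.053]
0.055 143 [ 0.675 -0.254  0.058]
0.06 131 [ 0.638 -0.259  0.063]
0.065 179 [ 0.602 -0.344  0.068]
0.07 186 [ 0.604 -0.344  0.072]
0.075 224 [ 0.614 -0.336  0.078]
0.08 240 [ 0.625 -0.321  0.082]
0.085 133 [ 0.603 -0.375  0.088]
0.09 796 [ 0.594 -0.347  0.094]
0.095 1009 [ 0.597 -0.335  0.096]
0.1 103 [ 0.613 -0.384  0.103]
0.105 126 [ 0.633 -0.398  0.107]
0.11 64 [ 0.696 -0.284  0.113]
0.115 46 [ 0.609 -0.295  0.116]
0.12 74 [ 0.61  -0.312  0.123]
0.125 25 [ 0.611 -0.309  0.126]
0.13 0 
0.135 0 
0.14 0 
0.145 0
```

View pics/s_crop.png

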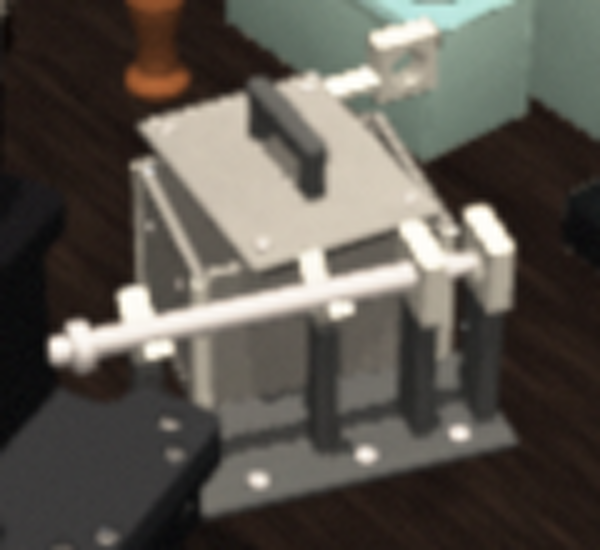

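The crop shows the pin running from its T-bar (crop 60,350) through the cradles to the two eyes (crop 425,270 and 490,260). The lid is crosswise, its handle at (290,135) and its eye at (405,60). Next I'll fit these from the depth of both views.

```bash
cat >> h.py <<'E'
def cloud(names=("scene","side"),load=True):
    out=[]
    for n in names:
        c=dict(np.load(n+"1.npz")) if load else cap(n)
        P=pts(c); out.append((n,P,c["pixels"].astype(int),c["z_map"]>0))
    return out
def line(Q):
    vx,vy,x,y=cv2.fitLine(Q[:,:2].astype(np.float32),cv2.DIST_HUBER,0,.01,.01).ravel()
    return np.array([x,y]),np.array([vx,vy]),np.degrees(np.arctan2(vy,vx))
E
python3 - <<'E'
from h import *
for n,P,p,ok in cloud():
    X,Y,Z=P[...,0],P[...,1],P[...,2]
    # pin top: band about approx line
    d=np.array([np.cos(np.radians(-18.4)),np.sin(np.radians(-18.4))]);nn=np.array([-d[1],d[0]])
    o=np.array([.552,-.379])
    for it in range(3):
        s=(P[...,:2]-o)@d; t=(P[...,:2]-o)@nn
        k=ok&(abs(t)<(.012 if it==0 else .007))&(abs(Z-.094)<.006)&(s>-.045)&(s<.07)
        o2,d,a=line(P[k]); d=d*np.sign(d[0]); nn=np.array([-d[1],d[0]]);o=o2
    print(n,"pin",k.sum(),np.round(o,4),round(float(np.degrees(np.arctan2(d[1],d[0]))),2),np.percentile(Z[k],95))
    s=(P[...,:2]-o)@d; t=(P[...,:2]-o)@nn
    k=ok&(abs(t)<.02)&(Z>.1035)&(Z<.109)
    h,e=np.histogram(s[k],np.arange(-.16,.14,.004)); print(" tops s:",[(round(float(x),3),int(y)) for x,y in zip(e,h) if y]," t range",np.percentile(t[k],[2,50,98]))
    k=ok&(abs(t)<.04)&(Z>.083)&(Z<.1)&(s<-.07)&(s>-.2)
    h,e=np.histogram(s[k],np.arange(-.2,.0,.004)); print(" rear:",[(round(float(x),3),int(y)) for x,y in zip(e,h) if y])
    k=ok&(Z>.1195)&(Z<.13)&(abs(X-.61)<.06)&(abs(Y+.31)<.06)
    q,dd,a=line(P[k]); (cx,cy),wh,_=cv2.minAreaRect(P[k][:,:2].astype(np.float32)*1000)
    print(" handle",k.sum(),q.round(4),round(float(a),2),cx,cy,wh,np.median(Z[k]))
    k=ok&(Z>.1065)&(Z<.118)&(abs(X-.70)<.04)&(abs(Y+.28)<.05)
    print(" lideye top",k.sum(),np.median(P[k],0).round(4),line(P[k])[2] if k.sum()>5 else '')
E
```

```text
scene pin 254 [ 0.5485 -0.3814] -19.38 0.09777037559674463
 tops s: [(0.06, 15), (0.064, 19), (0.068, 19), (0.072, 1), (0.088, 4), (0.092, 19), (0.096, 20), (0.1, 8)]  t range [-0.01287599  0.00472419  0.01917386]
 rear: [(-0.1, 1), (-0.096, 11), (-0.092, 15), (-0.088, 17), (-0.084, 12), (-0.08, 10), (-0.076, 10), (-0.072, 4)]
 handle 102 [ 0.6123 -0.2953] 79.08 611.031982421875 -310.27117919921875 (63.89362335205078, 12.64955997467041) 0.12389940576969838
 lideye top 81 [ 0.7012 -0.2835  0.1131] -7.6611156
side pin 271 [ 0.5682 -0.3783] -18.0 0.09676076539840178
 tops s: [(0.04, 17), (0.044, 17), (0.048, 22), (0.052, 6), (0.068, 1), (0.072, 22), (0.076, 18), (0.08, 11)]  t range [-0.0189843  -0.00282953  0.01286986]
 rear: [(-0.14, 35), (-0.136, 104), (-0.132, 51), (-0.128, 21), (-0.124, 11), (-0.12, 16), (-0.116, 10), (-0.112, 15), (-0.108, 38), (-0.104, 16), (-0.1, 7), (-0.096, 13), (-0.092, 10), (-0.088, 13), (-0.084, 29), (-0.08, 43), (-0.076, 34), (-0.072, 13)]
 handle 158 [ 0.6097 -0.3017] 76.36 611.0881958007812 -305.06475830078125 (62.982322692871094, 12.859919548034668) 0.12306966911692563
 lideye top 118 [ 0.7001 -0.2761  0.1133] -9.841415
```

Run:
```python
from h import *
c=dict(np.load("side1.npz"));p=c["pixels"]
cv2.imwrite("pics/d_crop.png",cv2.resize(p[210:310,225:425,::-1],None,fx=4,fy=4,interpolation=cv2.INTER_CUBIC))
```

```text
(no output)
```

View pics/d_crop.png

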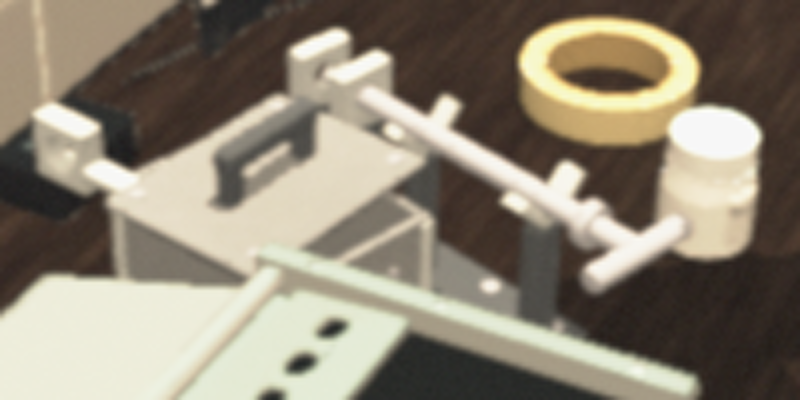

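The side crop shows the T-bar at crop (635,255), the collar at (590,220), the lid handle at (265,150) and the instrument's edge in front. The views agree to about 5 mm, which is enough for the approach. I'll check obstacle heights and work out the move.

```bash
cat >> h.py <<'E'
def go(pos,xdir_deg=None,pt=None):
    """print tool-axis shift & turn from the measured pose: target TCP pos, tool y (closing) line at world yaw xdir_deg, tool down"""
    from scipy.spatial.transform import Rotation as Ro
    s=r.sense();R=np.array(s["ee_rot"]);p=np.array(s["tcp_pos"])
    d=R.T@(np.array(pos)-p)
    out=[]
    for k in (0,180):
        a=np.radians(xdir_deg+k);y=np.array([np.cos(a),np.sin(a),0]);z=np.array([0,0,-1.]);T=np.column_stack([np.cross(y,z),y,z])
        out.append(Ro.from_matrix(R.T@T).as_rotvec(degrees=True).round(2).tolist())
    print("t",round(s["time_s"],2),"tcp",p.round(4),"F",np.round(s["wrist_force"],1),"w",s["gripper_width"],"j",np.round(s["joints"],0).tolist());print("shift",d.round(4).tolist(),"turn",out)
E
python3 - <<'E'
from h import *
C=np.array([.611,-.309]);a=np.radians(-18.7);ex=np.array([np.cos(a),np.sin(a)]);ey=np.array([-ex[1],ex[0]])
W=lambda x,y:C+x*ex/1000+y*ey/1000
print("gap -55",W(-55,-84),"head",W(-157,-84),"lock",W(44,-84))
allp=[]
for n,P,p,ok in cloud():
    Q=P[ok];q=Q[:,:2]-C;c=np.column_stack([q@ex,q@ey])*1000
    k=(abs(c[:,0])<320)&(abs(c[:,1])<300)&(Q[:,2]<.4)
    x=np.floor((c[k,0]+320)/40).astype(int);y=np.floor((c[k,1]+300)/40).astype(int);G=np.zeros((16,15));np.maximum.at(G,(x,y),Q[k,2]*1000)
    print(n,"rows x from -320 step 40; cols y from -300 step 40");print(G.astype(int))
go([*W(-60,-84),.30],90-18.7)
E
```

```text
gap -55 [ 0.53197194 -0.37093195] head [ 0.4353565  -0.33822942] lock [ 0.62574576 -0.40267263]
scene rows x from -320 step 40; cols y from -300 step 40
[[337   5   4   4   4   4   4   3   0 153 153 163   4   4   4]
 [316   4   5   5   3   4   4   2 160 154 153 164   0   0   0]
 [  5   3   6   5   4   4   5   0   0   0   0   0   0   0   0]
 [  4   6   5   3   1   4   0   0   0   0   0   0   0   0   0]
 [  4   5   4   5   0 103   0   0   0  86   0   0   0   0   0]
 [  5  68  69   5 102 103   2   4   4 162 146 141 133   0   0]
 [  5  68  67   2  11  99  96  99  97   4 138 134 131 119  40]
 [ 28  26   5   4 100 101 124 127 125  93 125 124 120   6   5]
 [ 27  29   5   4 108 108 125 127 123  95   0   0  70  65   4]
 [ 27  28   3   5 108 109  98  97 116 115   0 165 167 168 167]
 [ 27   4   4   5   4   5   4   3 116 116 168 168 165 153 167]
 [  4   4   4   5   7   4  29  32  29   5 167 167 168 399 399]
 [  4   5   4   4   4   4  34  34  33 156 399 399 399 399   0]
 [  7   7  60 151 146   4  32 399 399 399 399   0   0   0   0]
 [135 225 336 344 399 399 399 399   0   0   0   0   0   0   0]
 [
[... 626 characters left out ...]
4  26   2   2   1 108 125 124 123  96   1   3  69  66   3]
 [ 27  26   2   1 104 107  97  96 115 115   0 166 167 166 112]
 [ 24   2   2   1   0   0   0   1 114 114 166 166 165 152  34]
 [  3   2   1   0   0   0  30  30  28   3 167 158 167 157 399]
 [  3   2   1   2   2   1  31  30  31 158 399 315 294   0   0]
 [  5   4  61 138 165   2  30 399 399 399 399   0   0   0   0]
 [142 218 341 342 399 399 399 399   0   0   0   0   0   0   0]
 [343 399 399 399 399   0   0   0   0   0   0   0   0   0   0]]
t 0.1 tcp [ 0.2562 -0.5695  0.2216] F [-0.8 -0.2 -1. ] w 0.9977634766530495 j [-51.0, 22.0, 0.0, -0.0, -68.0, -15.0]
shift [-0.3293, 0.0715, -0.0783] turn [[0.1, -0.05, 42.91], [0.06, 0.13, -137.09]]
```

```bash
python3 steer.py '[[0.3,-0.05,0.01,-0.04,0,0,8],[0.3,-0.1,0.02,-0.078,0,0,16],[0.3,-0.15,0.03,-0.078,0,0,24],[0.3,-0.2,0.045,-0.078,0,0,32],[0.3,-0.25,0.055,-0.078,0,0,40],[0.3,-0.3,0.065,-0.078,0,0,42.9],[0.3,-0.329,0.0715,-0.078,0,0,42.9],[0.3,-0.329,0.0715,-0.078,0,0,42.9]]'; python3 steer.py '[[0.3,0,0,0,0,0,0],[0.3,0,0,0,0,0,0],[0.3,0,0,0,0,0,0]]'
python3 - <<'E'
from h import *
go([.528,-.370,.30],71.3)
c=cap("wrist");cv2.imwrite("pics/w1.png",c["pixels"][...,::-1]);np.savez("wrist1.npz",**{k:np.array(c[k]) for k in("pixels","z_map","K","world_from_camera")})
print(np.round(c["world_from_camera"],3).tolist())
E
```

```text
time_s: 0.9
tcp_pos: [0.5306, -0.3663, 0.2991]
ee_rot: [[-0.949, 0.315, -0.001], [0.315, 0.949, 0.001], [0.001, 0.001, -1.0]]
wrist_force: [-0.0, 0.3, 0.4]
gripper_width: 0.359
gripper_force: 0.0
time_s: 1.2
tcp_pos: [0.5259, -0.3708, 0.3007]
ee_rot: [[-0.947, 0.322, -0.0], [0.322, 0.947, -0.0], [0.0, -0.0, -1.0]]
wrist_force: [0.5, -0.5, 0.3]
gripper_width: 0.301
gripper_force: 0.0
t 1.2 tcp [ 0.5259 -0.3708  0.3007] F [ 0.5 -0.5  0.3] w 0.30076405714241305 j [-21.0, 22.0, 11.0, 0.0, -79.0, -88.0]
shift [-0.0018, 0.0014, 0.0007] turn [[-0.01, -0.01, -0.08], [-0.02, 0.01, 179.92]]
[[0.322, -0.91, -0.263, 0.453], [0.947, 0.309, 0.09, -0.347], [-0.001, -0.278, 0.961, 0.462], [0.0, 0.0, 0.0, 1.0]]
```

View pics/w1.png

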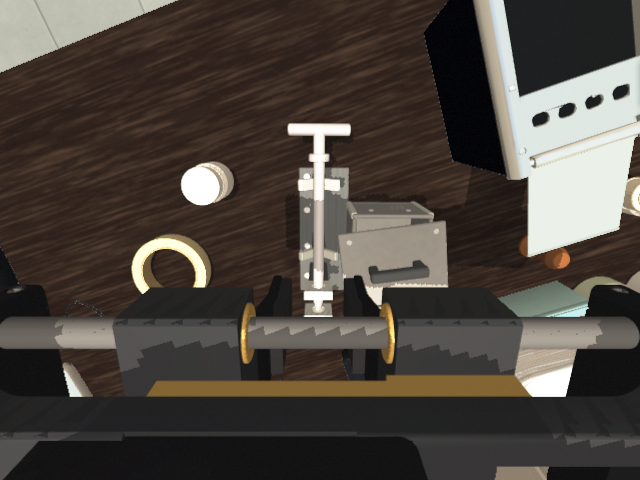

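The wrist view shows the pin almost vertical at column 319: T-bar at row 130, collar at row 157, outer cradle at row 184, inner cradle at about row 255, and the handle at (400,271). I'll measure these.

```bash
cat > m.py <<'E'
from h import *
def wm(c,head=True):
    P=pts(c);ok=c["z_map"]>0;Z=P[...,2];p=c["pixels"].astype(int);v,u=np.mgrid[0:480,0:640]
    o=np.array([.532,-.371]);d=np.array([np.cos(np.radians(-18.7)),np.sin(np.radians(-18.7))]);nn=np.array([-d[1],d[0]])
    for w in(.012,.008,.008):
        s=(P[...,:2]-o)@d;t=(P[...,:2]-o)@nn
        k=ok&(abs(t)<w)&(abs(Z-.094)<.005)&(s>-.03)&(s<.03); o2,d,a=line(P[k]);d=d*np.sign(d[0]);nn=np.array([-d[1],d[0]]);o=o+nn*((o2-o)@nn)
    print("pin",k.sum(),o.round(4),"yaw",np.degrees(np.arctan2(d[1],d[0])).round(2),"ztop",np.percentile(Z[k],90).round(4))
    s=(P[...,:2]-o)@d*1000;t=(P[...,:2]-o)@nn*1000
    k=ok&(abs(abs(t)-22)<8)&(abs(Z-.093)<.008)&(s<-60)&(s>-200);print("Tbar s",k.sum(),np.percentile(s[k],[3,50,97]).round(1),"t",np.percentile(t[ok&(abs(Z-.093)<.008)&(s<-70)&(s>-200)&(abs(t)<45)],[1,99]).round(1))
    k=ok&(abs(abs(t)-9)<2)&(abs(Z-.096)<.01)&(s<-40);k&=s>-90;h,e=np.histogram(s[k],np.arange(-90,-30,2));print("collar/cradle s",list(zip(e.tolist(),h.tolist())))
    k=ok&(abs(abs(t)-16)<5)&(Z>.088)&(Z<.105);
    for lo,hi in((-65,-20),(10,60)):
        kk=k&(s>lo)&(s<hi);print("cradle s",kk.sum(),np.percentile(s[kk],[3,97]).round(1),"t+",np.percentile(t[kk],[3,97]).round(1))
    return P,ok,s,t,o,d,nn
E
python3 - <<'E'
from m import *
c=dict(np.load("wrist1.npz"));P,ok,s,t,o,d,nn=wm(c);Z=P[...,2]
k=ok&(Z>.117)&(Z<.13)&(abs(P[...,0]-.61)<.06)&(abs(P[...,1]+.31)<.06)
print("handle",k.sum(),line(P[k])[2],cv2.minAreaRect(P[k][:,:2].astype(np.float32)*1000),np.median(Z[k]))
k=ok&(Z>.087)&(Z<.1)&(t>12)&(t<150)&(s>0)&(s<110)
n,l,st,_=cv2.connectedComponentsWithStats(k.astype(np.uint8));i=1+np.argmax(st[1:,4]);k=l==i
q=np.column_stack([s[k],t[k]]);print("lid s,t min",q.min(0),"at t min s=",q[q[:,1].argmin()],"at smin",q[q[:,0].argmin()],np.median(Z[k]))
E
```

```text
pin 555 [ 0.5317 -0.3718] yaw -19.52 ztop 0.0959
Tbar s 381 [-98.6 -92.8 -87.4] t [-31.8  29.8]
collar/cradle s [(-90, 16), (-88, 7), (-86, 0), (-84, 0), (-82, 0), (-80, 0), (-78, 0), (-76, 0), (-74, 0), (-72, 0), (-70, 5), (-68, 12), (-66, 12), (-64, 12), (-62, 5), (-60, 0), (-58, 0), (-56, 0), (-54, 0), (-52, 0), (-50, 0), (-48, 0), (-46, 0), (-44, 8), (-42, 16), (-40, 0), (-38, 0), (-36, 0), (-34, 0)]
cradle s 220 [-42.9 -31.6] t+ [-20.2  20.7]
cradle s 175 [37.  46.2] t+ [-20.3  19.9]
handle 681 78.29551 ((611.322509765625, -308.1102600097656), (62.08063888549805, 11.781169891357422), 78.85328674316406) 0.12301842515875289
lid s,t min [ 0.51697116 21.60285101] at t min s= [18.92980701 21.60285101] at smin [  0.51697116 138.04626886] 0.09447803137930777
```

Run:
```python
from h import *
go([.535,-.3725,.075],70.8)
```

```text
t 1.25 tcp [ 0.5259 -0.3709  0.3008] F [ 0.3 -0.1  0. ] w 0.29835131702908096 j [-21.0, 22.0, 11.0, 0.0, -79.0, -88.0]
shift [-0.0092, 0.0014, 0.2258] turn [[-0.01, -0.0, 0.41], [0.0, -0.01, -179.59]]
```

```bash
python3 steer.py '[[0.25,-0.009,0.0014,0.045,0,0,0.4],[0.25,-0.009,0.0014,0.09,0,0,0.4],[0.25,-0.009,0.0014,0.13,0,0,0.4],[0.25,-0.009,0.0014,0.16,0,0,0.4],[0.25,-0.009,0.0014,0.185,0,0,0.4],[0.25,-0.009,0.0014,0.205,0,0,0.4],[0.25,-0.009,0.0014,0.22,0,0,0.4],[0.25,-0.009,0.0014,0.2255,0,0,0.4]]'; python3 steer.py '[[0.25,0,0,0,0,0,0],[0,0,0,0,0,0,0],[0,0,0,0,0,0,0],[0,0,0,0,0,0,0],[0,0,0,0,0,0,0],[0,0,0,0,0,0,0]]'
```

```text
time_s: 2.05
tcp_pos: [0.5342, -0.3719, 0.0734]
ee_rot: [[-0.944, 0.329, -0.003], [0.329, 0.944, 0.001], [0.003, 0.0, -1.0]]
wrist_force: [-0.2, 0.5, 0.2]
gripper_width: 0.249
gripper_force: 0.0
time_s: 2.65
tcp_pos: [0.5364, -0.3728, 0.0769]
ee_rot: [[-0.945, 0.327, 0.002], [0.327, 0.945, -0.003], [-0.003, -0.002, -1.0]]
wrist_force: [-3.0, -4.5, 3.9]
gripper_width: 0.127
gripper_force: 30.0
```

Gripped: an opening of 0.127 is about 11 mm, which matches the rod. Now I'll pull 24 mm along tool +x.

```bash
python3 steer.py '[[0,0.006,0,0,0,0,0],[0,0.012,0,0,0,0,0],[0,0.018,0,0,0,0,0],[0,0.024,0,0,0,0,0],[0,0.024,0,0,0,0,0],[0,0.024,0,0,0,0,0]]'
python3 - <<'E'
from h import *
go([.535,-.3725,.075],70.8)
E
```

```text
time_s: 3.25
tcp_pos: [0.5155, -0.3649, 0.0774]
ee_rot: [[-0.945, 0.326, 0.005], [0.326, 0.945, -0.003], [-0.006, -0.002, -1.0]]
wrist_force: [-0.2, -4.5, 7.0]
gripper_width: 0.125
gripper_force: 30.0
t 3.25 tcp [ 0.5155 -0.3649  0.0774] F [-0.2 -4.5  7. ] w 0.12462257410687172 j [-21.0, 30.0, -9.0, 0.0, -50.0, -88.0]
shift [-0.0209, -0.0008, 0.0025] turn [[-0.1, 0.33, 0.18], [-0.52, -0.15, -179.82]]
```

```bash
python3 steer.py '[[0,0.002,0,0,0,0,0],[0,0.002,0,0,0,0,0],[0.23,0.002,0,0,0,0,0],[0.23,0.002,0,0,0,0,0],[0.23,0.002,0,-0.02,0,0,0],[0.23,0.002,0,-0.06,0,0,0],[0.23,0.002,0,-0.11,0,0,0],[0.23,0.002,0,-0.16,0,0,0]]'; python3 steer.py '[[0.5,0,0,-0.05,0,0,0],[0.5,0,0,-0.05,0,0,0],[0.5,0,0,-0.05,0,0,0]]';python3 - <<'E'
from m import *
c=cap("wrist");P,ok,s,t,o,d,nn=wm(c);Z=P[...,2]
print(np.percentile(s[ok&(abs(t)<30)&(abs(Z-.093)<.006)],[1]))
k=ok&(Z>.117)&(Z<.13)&(abs(P[...,0]-.61)<.06)&(abs(P[...,1]+.31)<.06)
print("handle",k.sum(),cv2.minAreaRect(P[k][:,:2].astype(np.float32)*1000),np.median(Z[k]))
go([.611,-.308,.20],78.5+90)
E
```

```text
time_s: 4.05
tcp_pos: [0.51, -0.361, 0.2346]
ee_rot: [[-0.945, 0.327, -0.006], [0.327, 0.945, 0.004], [0.007, 0.002, -1.0]]
wrist_force: [1.4, -0.8, 0.3]
gripper_width: 0.232
gripper_force: 0.0
time_s: 4.35
tcp_pos: [0.5112, -0.3615, 0.2851]
ee_rot: [[-0.945, 0.327, 0.0], [0.327, 0.945, 0.002], [0.001, 0.002, -1.0]]
wrist_force: [-0.2, 0.6, -1.3]
gripper_width: 0.424
gripper_force: 0.0
pin 610 [ 0.5318 -0.3716] yaw -18.46 ztop 0.0958
Tbar s 420 [-122.6 -116.9 -111.5] t [-29.8  30.3]
collar/cradle s [(-90, 14), (-88, 14), (-86, 5), (-84, 0), (-82, 0), (-80, 0), (-78, 0), (-76, 0), (-74, 0), (-72, 0), (-70, 0), (-68, 0), (-66, 0), (-64, 0), (-62, 0), (-60, 0), (-58, 0), (-56, 0), (-54, 0), (-52, 0), (-50, 0), (-48, 0), (-46, 0), (-44, 9), (-42, 13), (-40, 0), (-38, 0), (-36, 0), (-34, 0)]
cradle s 235 [-42.9 -31.7] t+ [-20.8  20.1]
cradle s 187 [36.9 46.3] t+ [-20.9  20.4]
[-122.3864873]
handle 217 ((611.4150390625, -303.77032470703125), (47.060054779052734, 12.174309730529785), 82.24137115478516) 0.1228419959421041
t 4.4 tcp [ 0.5106 -0.3613  0.2833] F [-0.7 -0.2 -0.6] w 0.4476094519347727 j [-21.0, 20.0, 7.0, -0.0, -77.0, -88.0]
shift [-0.0778, 0.083, 0.0832] turn [[0.29, -0.06, -97.57], [-0.06, -0.28, 82.43]]
```

```bash
python3 steer.py '[[0.5,-0.02,0.02,0.02,0,0,-8.5],[0.5,-0.04,0.04,0.04,0,0,-17],[0.5,-0.06,0.06,0.06,0,0,-25.5],[0.5,-0.078,0.083,0.08,0,0,-34],[0.5,-0.078,0.083,0.083,0,0,-42.5],[0.5,-0.078,0.083,0.083,0,0,-51],[0.5,-0.078,0.083,0.083,0,0,-59.5],[0.5,-0.078,0.083,0.083,0,0,-68]]'; python3 steer.py '[[0.5,0,0,0,0,0,-8.5],[0.5,0,0,0,0,0,-17],[0.5,0,0,0,0,0,-25.5],[0.5,0,0,0,0,0,-29.5],[0.5,0,0,0,0,0,-29.5],[0.5,0,0,0,0,0,-29.5]]';python3 - <<'E'
from h import *
go([.611,-.308,.101],78.5+90)
E
```

```text
time_s: 5.2
tcp_pos: [0.6108, -0.3087, 0.1983]
ee_rot: [[-0.652, -0.758, -0.007], [-0.758, 0.652, 0.003], [0.002, 0.007, -1.0]]
wrist_force: [-0.2, 0.0, 0.5]
gripper_width: 0.499
gripper_force: 0.0
time_s: 5.8
tcp_pos: [0.6114, -0.3092, 0.1998]
ee_rot: [[-0.202, -0.979, -0.004], [-0.979, 0.202, 0.002], [-0.001, 0.004, -1.0]]
wrist_force: [0.9, -0.1, 0.6]
gripper_width: 0.506
gripper_force: 0.0
t 5.8 tcp [ 0.6114 -0.3092  0.1998] F [ 0.9 -0.1  0.6] w 0.5057939957309202 j [-13.0, 29.0, 8.0, -0.0, -70.0, 2.0]
shift [-0.0011, 0.0002, 0.0988] turn [[0.26, 0.05, -0.17], [0.08, -0.4, 179.83]]
```

```bash
python3 steer.py '[[0.5,-0.001,0,0.03,0,0,0],[0.5,-0.001,0,0.055,0,0,0],[0.5,-0.001,0,0.075,0,0,0],[0.5,-0.001,0,0.09,0,0,0],[0.5,-0.001,0,0.098,0,0,0],[0.5,-0.001,0,0.098,0,0,0],[0.5,-0.001,0,0.098,0,0,0]]' && python3 steer.py '[[0,0,0,0,0,0,0],[0,0,0,0,0,0,0],[0,0,0,0,0,0,0],[0,0,0,0,0,0,0],[0,0,0,0,0,0,0],[0,0,0,0,0,0,0],[0,0,0,0,0,0,0]]'
```

```text
time_s: 6.5
tcp_pos: [0.6129, -0.309, 0.1045]
ee_rot: [[-0.201, -0.98, 0.0], [-0.98, 0.201, -0.0], [0.0, -0.001, -1.0]]
wrist_force: [0.1, 0.9, 0.2]
gripper_width: 0.5
gripper_force: 0.0
time_s: 7.2
tcp_pos: [0.6124, -0.3088, 0.1042]
ee_rot: [[-0.201, -0.98, -0.0], [-0.98, 0.201, 0.0], [0.0, 0.001, -1.0]]
wrist_force: [-1.0, 0.1, 1.2]
gripper_width: 0.135
gripper_force: 30.0
```

```bash
python3 steer.py '[[0,0,0,-0.01,0,0,0],[0,0,0,-0.03,0,0,0],[0,0,0,-0.055,0,0,0],[0,0,0,-0.08,0,0,0],[0,0,0,-0.1,0,0,0],[0,0,0,-0.105,0,0,0],[0,0,0,-0.105,0,0,0]]' && python3 steer.py '[[0,0,0,0,0,0,6],[0,0,0,0,0,0,13],[0,0,0,0,0,0,20],[0,0,0,0,0,0,27],[0,0,0,0,0,0,34],[0,0,0,0,0,0,41],[0,0,0,0,0,0,48],[0,0,0,0,0,0,55]]'
python3 - <<'E'
from h import *
go([.6115,-.3095,.205],-18.9-90)
E
```

```text
time_s: 7.9
tcp_pos: [0.6128, -0.3088, 0.2096]
ee_rot: [[-0.201, -0.98, 0.001], [-0.98, 0.201, 0.0], [-0.0, -0.001, -1.0]]
wrist_force: [-0.3, 0.2, -3.3]
gripper_width: 0.132
gripper_force: 30.0
time_s: 8.7
tcp_pos: [0.6117, -0.3084, 0.2065]
ee_rot: [[-0.92, -0.393, -0.004], [-0.393, 0.92, 0.002], [0.003, 0.003, -1.0]]
wrist_force: [0.3, 0.4, -2.5]
gripper_width: 0.137
gripper_force: 30.0
t 8.7 tcp [ 0.6117 -0.3084  0.2065] F [ 0.3  0.4 -2.5] w 0.13741188349968617 j [-13.0, 29.0, 9.0, -0.0, -70.0, -54.0]
shift [0.0006, -0.0009, 0.0015] turn [[0.28, 0.14, -137.99], [0.11, -0.22, 42.01]]
```

```bash
python3 steer.py '[[0,0,0,0.01,0,0,7],[0,0,0,0.02,0,0,14],[0,0,0,0.03,0,0,21],[0,0,0,0.04,0,0,28],[0,0,0,0.05,0,0,35],[0,0,0,0.055,0,0,42],[0,0,0,0.055,0,0,42],[0,0,0,0.055,0,0,42]]'
cat > e.py <<'E'
from m import *
def measure(show=False):
  for n in("scene","side"):
    c=cap(n);P=pts(c);ok=c["z_map"]>0;X,Y,Z=P[...,0],P[...,1],P[...,2]
    if show: cv2.imwrite(f"pics/{n}_{show}.png",cv2.resize(c["pixels"][180:310,225:425,::-1],None,fx=4,fy=4,interpolation=cv2.INTER_CUBIC))
    a=np.radians(-18.9);d=np.array([np.cos(a),np.sin(a)]);nn=np.array([-d[1],d[0]]);o=np.array([.6257,-.4027])
    s=(P[...,:2]-o)@d*1000;t=(P[...,:2]-o)@nn*1000
    b=ok&(abs(s)<45)&(abs(t)<35)
    k=b&(Z>.1035)&(Z<.109)
    for lab,kk in(("eyeA",k&(s<-5)),("eyeB",k&(s>5)),("lideye",b&(Z>.11)&(Z<.2))):
        if kk.sum()<8: print(n,lab,kk.sum());continue
        zt=np.percentile(Z[kk],97);q=kk&(Z>zt-.004)
        print(n,lab,q.sum(),"s",np.percentile(s[q],[3,97]).round(1),"t",np.percentile(t[q],[3,97]).round(1),"z",zt.round(4),"yaw",round(float(line(P[q])[2]),1))
    k=ok&(Z>.1)&(Z<.2)
E
python3 - <<'E'
from e import *
measure("hov")
go([.6115,-.3095,.15],-18.9-90)
E
```

```text
time_s: 9.5
tcp_pos: [0.6121, -0.3087, 0.1527]
ee_rot: [[-0.949, 0.316, -0.002], [0.316, 0.949, 0.001], [0.002, -0.0, -1.0]]
wrist_force: [-0.0, -0.9, -2.4]
gripper_width: 0.136
gripper_force: 30.0
scene eyeA 54 s [-18.5  -8.3] t [-18.7  14.2] z 0.1081 yaw 73.2
scene eyeB 49 s [11.5 21.7] t [-19.   11.6] z 0.1088 yaw 72.2
scene lideye 67 s [-3.9  8.2] t [-15.3  16.6] z 0.1638 yaw 68.9
side eyeA 20 s [-20.1  -9.2] t [-15.2  -2.8] z 0.1076 yaw -79.0
side eyeB 21 s [ 9.6 21.7] t [-15.6  -3.2] z 0.1074 yaw -62.8
side lideye 64 s [-5.1  7.7] t [-12.4  16.9] z 0.1635 yaw 78.8
t 9.6 tcp [ 0.6126 -0.3089  0.1539] F [-0.3  0.2 -2. ] w 0.13311461649727985 j [-13.0, 31.0, 5.0, -0.0, -64.0, -95.0]
shift [0.0009, -0.0009, 0.0039] turn [[0.02, -0.0, -179.58], [-0.0, -0.01, 0.42]]
```

```bash
python3 steer.py '[[0,0,-0.002,0,0,0,0.45],[0,0,-0.002,0.01,0,0,0.45],[0,0,-0.002,0.02,0,0,0.45],[0,0,-0.002,0.026,0,0,0.45],[0,0,-0.002,0.026,0,0,0.45]]'
python3 - <<'E'
from e import *
measure("hov2")
E
```

```text
time_s: 10.1
tcp_pos: [0.6109, -0.3104, 0.126]
ee_rot: [[-0.945, 0.326, -0.003], [0.326, 0.945, 0.001], [0.004, 0.0, -1.0]]
wrist_force: [-0.2, -0.1, -2.7]
gripper_width: 0.136
gripper_force: 30.0
scene eyeA 56 s [-17.7  -5.2] t [-17.   14.2] z 0.1081 yaw 69.8
scene eyeB 37 s [ 6.9 21.6] t [-18.1  10.3] z 0.1081 yaw 58.7
scene lideye 24 s [-42.6  -9.5] t [-5.7 -1.5] z 0.1992 yaw -16.6
side eyeA 70 s [-19.7  -5.1] t [-13.3  16.4] z 0.1084 yaw 69.4
side eyeB 2
side lideye 8 s [-43.8 -31.8] t [3.4 6.2] z 0.197 yaw -20.6
```

View pics/scene_hov2.png

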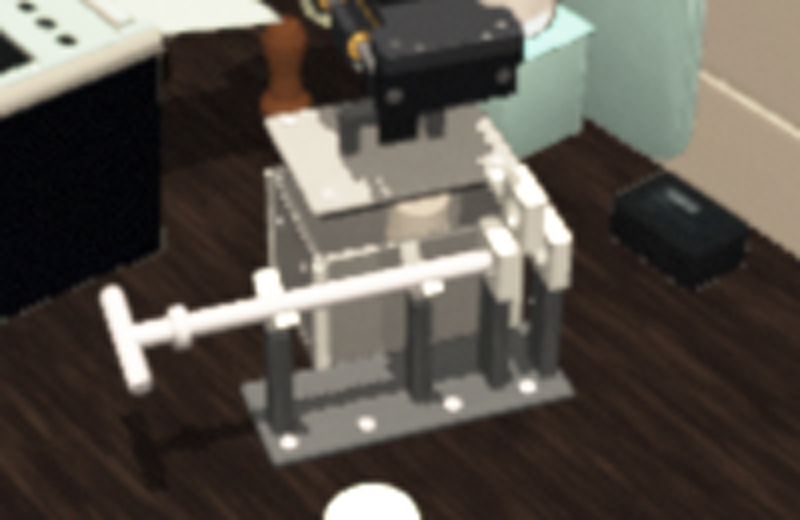

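Run:
```python
from m import *
for n in("scene","side"):
    c=cap(n);P=pts(c);ok=c["z_map"]>0;Z=P[...,2]
    a=np.radians(-18.9);d=np.array([np.cos(a),np.sin(a)]);nn=np.array([-d[1],d[0]]);o=np.array([.6257,-.4027])
    s=(P[...,:2]-o)@d*1000;t=(P[...,:2]-o)@nn*1000
    for lab,k in(("A",(Z>.102)&(Z<.109)&(s<-7)&(s>-25)),("B",(Z>.102)&(Z<.109)&(s>10.5)&(s<30)),("L",(Z>.128)&(Z<.145)&(abs(s)<14))):
        q=k&ok&(abs(t)<26)
        if q.sum()>6:print(n,lab,q.sum(),"s",np.percentile(s[q],[4,96]).round(1),"t",np.percentile(t[q],[4,96]).round(1),np.median(Z[q]).round(4))
```

```text
scene A 58 s [-18.3  -7.2] t [-17.1  14.1] 0.1061
scene B 34 s [12.7 22.3] t [-18.4   5.3] 0.1055
scene L 92 s [-4.3  8.1] t [-18.4  13.6] 0.1372
side A 66 s [-20.1  -9.1] t [-14.1  16.6] 0.1057
side L 98 s [-5.5  6.6] t [-13.6  15.8] 0.1366
```

The view and measurements show the lid eye (crop 525,210) above the gap between the case's eyes, centred to within 1 mm. The pin tip is at the first eye. Now I'll lower the lid.

```bash
python3 steer.py '[[0,0,0.0005,0.006,0,0,0],[0,0,0.0005,0.012,0,0,0],[0,0,0.0005,0.018,0,0,0],[0,0,0.0005,0.022,0,0,0],[0,0,0.0005,0.025,0,0,0],[0,0,0.0005,0.025,0,0,0]]'
```

```text
time_s: 10.9
tcp_pos: [0.6118, -0.3102, 0.1023]
ee_rot: [[-0.945, 0.326, -0.001], [0.326, 0.945, 0.0], [0.001, -0.0, -1.0]]
wrist_force: [0.2, -0.6, -2.0]
gripper_width: 0.136
gripper_force: 30.0
```

```bash
python3 steer.py '[[0,0,0,0.002,0,0,0],[0,0,0,0.004,0,0,0],[0,0,0,0.006,0,0,0],[0,0,0,0.007,0,0,0],[0,0,0,0.007,0,0,0]]'
```

```text
time_s: 11.4
tcp_pos: [0.6121, -0.3103, 0.0963]
ee_rot: [[-0.945, 0.326, 0.0], [0.326, 0.945, -0.0], [-0.0, -0.0, -1.0]]
wrist_force: [-0.9, 0.1, -1.6]
gripper_width: 0.135
gripper_force: 30.0
```

```bash
python3 steer.py '[[0,0,0,0.001,0,0,0],[0,0,0,0.002,0,0,0],[0,0,0,0.002,0,0,0]]'
```

```text
time_s: 11.7
tcp_pos: [0.6122, -0.3103, 0.0963]
ee_rot: [[-0.946, 0.325, 0.001], [0.325, 0.946, -0.001], [-0.001, -0.001, -1.0]]
wrist_force: [-2.8, 1.7, 6.3]
gripper_width: 0.134
gripper_force: 30.0
```

Contact came at the seated height. I'll release, rise and look.

```bash
python3 steer.py '[[0.4,0,0,0,0,0,0],[0.4,0,0,0,0,0,0],[0.4,0,0,0,0,0,0],[0.4,0,0,-0.01,0,0,0],[0.4,0,0,-0.04,0,0,0],[0.4,0,0,-0.09,0,0,0],[0.2,0,0,-0.12,0,0,0],[0,0,0,-0.12,0,0,0]]'
python3 - <<'E'
from e import *
measure("seat")
c=cap("wrist");cv2.imwrite("pics/w2.png",c["pixels"][...,::-1])
P=pts(c);ok=c["z_map"]>0;Z=P[...,2]
P2=P
c=cap("scene");P=pts(c);ok=c["z_map"]>0;Z=P[...,2]
k=ok&(abs(P[...,0]-.611)<.06)&(abs(P[...,1]+.309)<.05)&(Z>.08)&(Z<.098)
A=np.column_stack([P[k][:,0]-.611,P[k][:,1]+.309,np.ones(k.sum())]);print("lid plane",np.linalg.lstsq(A,Z[k],rcond=None)[0].round(4))
k=ok&(Z>.108)&(Z<.122)&(abs(P[...,0]-.611)<.05)&(abs(P[...,1]+.309)<.05);print(cv2.minAreaRect(P[k][:,:2].astype(np.float32)*1000),np.median(Z[k]))
E
```

```text
time_s: 12.5
tcp_pos: [0.6149, -0.3117, 0.2217]
ee_rot: [[-0.946, 0.325, 0.012], [0.325, 0.946, -0.005], [-0.013, -0.001, -1.0]]
wrist_force: [-0.0, -0.5, -0.1]
gripper_width: 0.294
gripper_force: 0.0
scene eyeA 45 s [-18.3  -8.2] t [-18.4  15.2] z 0.1084 yaw 73.2
scene eyeB 60 s [ 5.6 21.8] t [-17.8  14.1] z 0.1083 yaw 82.8
scene lideye 1
side eyeA 63 s [-19.8  -5.1] t [-14.   16.3] z 0.1072 yaw 70.2
side eyeB 67 s [ 5.6 21.4] t [-13.9  16.6] z 0.1072 yaw 74.9
side lideye 0
lid plane [0.0084 0.009  0.0876]
((611.9686279296875, -311.78253173828125), (15.213266372680664, 61.98420333862305), 72.30320739746094) 0.11505548565202639
```

View pics/scene_seat.png

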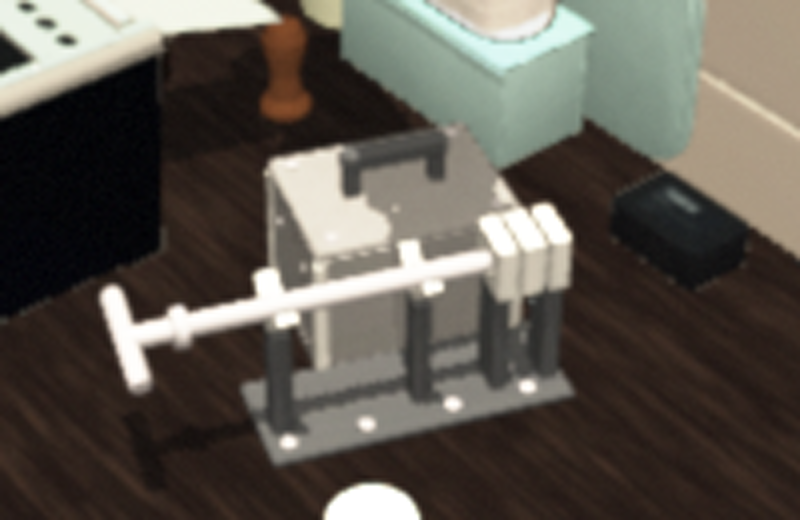

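The lid is flat and square, with its eye (crop 525,240) flush between the case's eyes. The pin is still drawn back. Next comes the push from behind the T-bar, with the fingers shut and closing along the lock line.

Run:
```python
from m import *
go([.3867,-.322,.2],-18.9)
```

```text
t 12.7 tcp [ 0.6115 -0.31    0.2129] F [-0.7  0.2  0.1] w 0.12380814839545828 j [-13.0, 28.0, 9.0, -0.0, -71.0, -96.0]
shift [0.2085, -0.0847, 0.0133] turn [[-0.09, -0.11, 89.86], [0.11, -0.09, -90.14]]
```

```bash
python3 steer.py '[[0,0.03,-0.012,0,0,0,-8.5],[0,0.06,-0.025,0,0,0,-17],[0,0.09,-0.037,0,0,0,-25.5],[0,0.12,-0.05,0,0,0,-34],[0,0.15,-0.06,0,0,0,-42.5],[0,0.18,-0.075,0,0,0,-51],[0,0.2085,-0.0847,0,0,0,-59.5],[0,0.2085,-0.0847,0,0,0,-68]]'; python3 steer.py '[[0,0,0,0,0,0,-8.5],[0,0,0,0,0,0,-17],[0,0,0,0,0,0,-22.1],[0,0,0,0,0,0,-22.1],[0,0,0,0,0,0,-22.1]]'
python3 - <<'E'
from m import *
go([.3867,-.322,.079],-18.9)
E
```

```text
time_s: 13.5
tcp_pos: [0.3832, -0.3217, 0.213]
ee_rot: [[-0.653, -0.757, -0.004], [-0.757, 0.653, 0.002], [0.001, 0.004, -1.0]]
wrist_force: [-0.4, 0.6, 0.7]
gripper_width: 0.003
gripper_force: 0.0
time_s: 14.0
tcp_pos: [0.387, -0.3222, 0.2132]
ee_rot: [[-0.326, -0.945, -0.002], [-0.945, 0.326, 0.001], [-0.0, 0.002, -1.0]]
wrist_force: [-1.0, 0.5, 0.2]
gripper_width: 0.009
gripper_force: 0.0
t 14.0 tcp [ 0.387  -0.3222  0.2132] F [-1.   0.5  0.2] w 0.009057625640337805 j [-21.0, 11.0, -17.0, -0.0, -62.0, 2.0]
shift [-0.0001, 0.0, 0.1342] turn [[0.02, -0.18, 179.86], [0.12, 0.01, -0.14]]
```

```bash
python3 steer.py '[[0,0,0,0.04,0,0,0],[0,0,0,0.08,0,0,0],[0,0,0,0.11,0,0,0],[0,0,0,0.128,0,0,0],[0,0,0,0.134,0,0,0],[0,0,0,0.134,0,0,0],[0,0,0,0.134,0,0,0]]'
python3 - <<'E'
from m import *
c=cap("side");cv2.imwrite("pics/side_push.png",cv2.resize(c["pixels"][180:330,275:475,::-1],None,fx=4,fy=4,interpolation=cv2.INTER_CUBIC))
go([.3867,-.322,.079],-18.9)
E
```

```text
time_s: 14.7
tcp_pos: [0.3882, -0.3228, 0.0809]
ee_rot: [[-0.324, -0.946, 0.001], [-0.946, 0.324, -0.001], [0.0, -0.002, -1.0]]
wrist_force: [0.2, -0.2, -0.5]
gripper_width: 0.007
gripper_force: 0.0
t 14.75 tcp [ 0.3883 -0.3229  0.0812] F [ 0.2 -0.4  0.8] w 0.0038098517201751066 j [-21.0, 19.0, -27.0, 0.0, -43.0, 2.0]
shift [-0.0003, 0.0018, 0.0022] turn [[-0.04, 0.22, 179.97], [-0.14, -0.02, -0.03]]
```

View pics/side_push.png

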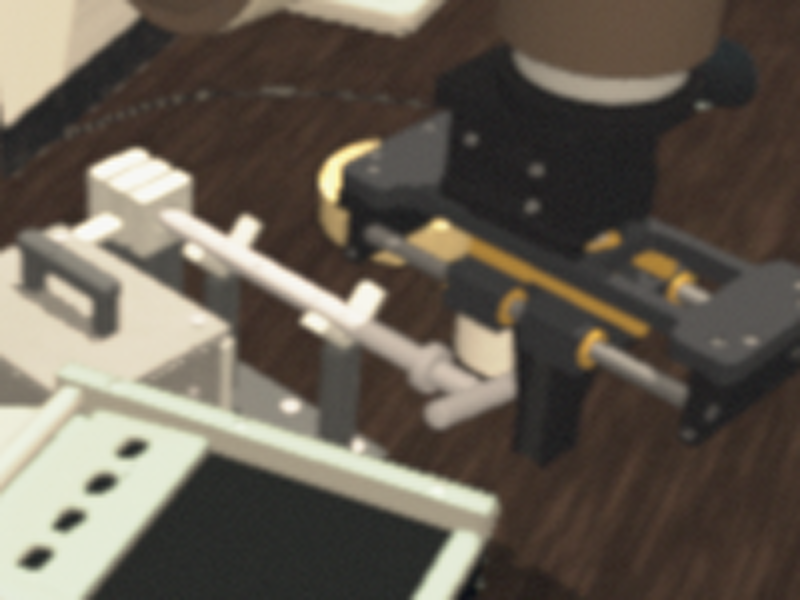

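The fingers stand on the pin's line just behind the T-bar (crop 515,390). Pushing now.

```bash
python3 steer.py '[[0,0,-0.005,0,0,0,0],[0,0,-0.01,0,0,0,0],[0,0,-0.015,0,0,0,0],[0,0,-0.02,0,0,0,0],[0,0,-0.025,0,0,0,0],[0,0,-0.03,0,0,0,0],[0,0,-0.03,0,0,0,0]]'
python3 - <<'E'
from m import *
c=cap("scene");P=pts(c);ok=c["z_map"]>0;Z=P[...,2]
a=np.radians(-18.9);d=np.array([np.cos(a),np.sin(a)]);nn=np.array([-d[1],d[0]]);o=np.array([.5318,-.3717])
s=(P[...,:2]-o)@d*1000;t=(P[...,:2]-o)@nn*1000
k=ok&(abs(abs(t)-20)<8)&(abs(Z-.092)<.008)&(s<-50)&(s>-150);print("Tbar s",k.sum(),np.percentile(s[k],[3,50,97]).round(1))
E
```

```text
time_s: 15.45
tcp_pos: [0.4165, -0.3324, 0.0799]
ee_rot: [[-0.324, -0.946, 0.0], [-0.946, 0.324, -0.0], [0.0, -0.0, -1.0]]
wrist_force: [0.5, -0.3, 0.2]
gripper_width: 0.006
gripper_force: 0.0
Tbar s 47 [-128.4 -107.6 -100.6]
```

```bash
python3 steer.py '[[0,0,-0.004,0,0,0,0],[0,0,-0.008,0,0,0,0],[0,0,-0.012,0,0,0,0],[0,0,-0.016,0,0,0,0],[0,0,-0.02,0,0,0,0],[0,0,-0.024,0,0,0,0],[0,0,-0.024,0,0,0,0]]'; python3 steer.py '[[0,0,-0.002,0,0,0,0],[0,0,-0.004,0,0,0,0],[0,0,-0.004,0,0,0,0]]'
```

```text
time_s: 16.2
tcp_pos: [0.4393, -0.3402, 0.0801]
ee_rot: [[-0.324, -0.946, 0.001], [-0.946, 0.324, -0.001], [0.0, -0.001, -1.0]]
wrist_force: [-0.0, -0.5, 0.2]
gripper_width: 0.005
gripper_force: 0.0
time_s: 16.5
tcp_pos: [0.4423, -0.3412, 0.0801]
ee_rot: [[-0.324, -0.946, -0.0], [-0.946, 0.324, 0.0], [0.0, 0.0, -1.0]]
wrist_force: [-1.4, 0.2, 1.5]
gripper_width: 0.003
gripper_force: 0.5
```

```bash
python3 steer.py '[[0,0,-0.002,0,0,0,0],[0,0,-0.004,0,0,0,0],[0,0,-0.004,0,0,0,0]]';python3 steer.py '[[0,0,-0.002,0,0,0,0],[0,0,-0.003,0,0,0,0],[0,0,-0.003,0,0,0,0]]'
python3 - <<'E'
from m import *
c=cap("side");P=pts(c);ok=c["z_map"]>0;Z=P[...,2]
a=np.radians(-18.9);d=np.array([np.cos(a),np.sin(a)]);nn=np.array([-d[1],d[0]]);o=np.array([.5318,-.3717])
s=(P[...,:2]-o)@d*1000;t=(P[...,:2]-o)@nn*1000
k=ok&(t>12)&(t<32)&(abs(Z-.092)<.008)&(s<-50)&(s>-150);print("Tbar s",k.sum(),np.percentile(s[k],[3,50,97]).round(1))
cv2.imwrite("pics/side_home.png",cv2.resize(c["pixels"][180:330,275:475,::-1],None,fx=4,fy=4,interpolation=cv2.INTER_CUBIC))
E
```

```text
time_s: 16.8
tcp_pos: [0.4465, -0.3427, 0.0801]
ee_rot: [[-0.324, -0.946, 0.001], [-0.946, 0.324, -0.0], [0.0, -0.001, -1.0]]
wrist_force: [-0.4, 0.2, 0.3]
gripper_width: 0.005
gripper_force: 0.3
time_s: 17.1
tcp_pos: [0.4466, -0.3427, 0.0795]
ee_rot: [[-0.325, -0.946, -0.005], [-0.946, 0.325, 0.002], [-0.0, 0.006, -1.0]]
wrist_force: [-4.7, 2.3, 3.7]
gripper_width: 0.006
gripper_force: 2.9
Tbar s 82 [-99.9 -81.1 -60.1]
```

```bash
python3 steer.py '[[0,0,-0.002,0,0,0,0],[0,0,-0.003,0,0,0,0],[0,0,-0.003,0,0,0,0],[0,0,-0.003,0,0,0,0]]'; python3 steer.py '[[0,0,0.01,0,0,0,0],[0,0,0.025,0,0,0,0],[0,0,0.04,0,0,0,0],[0,0,0.045,-0.04,0,0,0],[0,0,0.045,-0.09,0,0,0],[0,0,0.045,-0.13,0,0,0],[0,0,0.045,-0.16,0,0,0],[0,0,0.045,-0.16,0,0,0]]'
python3 - <<'E'
from m import *
for n in("scene","side"):
    c=cap(n);P=pts(c);ok=c["z_map"]>0;Z=P[...,2]
    a=np.radians(-18.9);d=np.array([np.cos(a),np.sin(a)]);nn=np.array([-d[1],d[0]]);o=np.array([.5318,-.3717])
    s=(P[...,:2]-o)@d*1000;t=(P[...,:2]-o)@nn*1000
    k=ok&(abs(abs(t)-24)<6)&(abs(Z-.092)<.008)&(s<-50)&(s>-150);print(n,"Tbar s",k.sum(),np.percentile(s[k],[3,50,97]).round(1))
    k=ok&(abs(abs(t)-17)<4)&(Z>.09)&(Z<.105)&(s>-55)&(s<-20);print("cradle",np.percentile(s[k],[3,97]).round(1))
    k=ok&(abs(t)<8)&(abs(Z-.09)<.01)&(s>118)&(s<145);print("tip",k.sum(),np.percentile(s[k],[3,97]).round(1) if k.sum() else '')
    im=c["pixels"][180:310,225:425,::-1] if n=="scene" else c["pixels"][200:300,225:425,::-1]
    cv2.imwrite(f"pics/{n}_fin.png",cv2.resize(im,None,fx=4,fy=4,interpolation=cv2.INTER_CUBIC))
E
```

```text
time_s: 17.55
tcp_pos: [0.4466, -0.3427, 0.0794]
ee_rot: [[-0.325, -0.946, -0.011], [-0.946, 0.325, 0.005], [-0.001, 0.012, -1.0]]
wrist_force: [-10.0, 3.3, 7.1]
gripper_width: 0.003
gripper_force: 5.5
time_s: 18.35
tcp_pos: [0.4125, -0.3316, 0.2459]
ee_rot: [[-0.323, -0.946, 0.013], [-0.946, 0.323, -0.007], [0.002, -0.014, -1.0]]
wrist_force: [0.4, -0.8, 0.6]
gripper_width: 0.007
gripper_force: 0.0
scene Tbar s 44 [-80.4 -75.8 -69.9]
cradle [-43.3 -32. ]
tip 3 [127.1 128.9]
side Tbar s 46 [-82.4 -80.5 -74.1]
cradle [-48.7 -32.5]
tip 0
```

View pics/scene_fin.png

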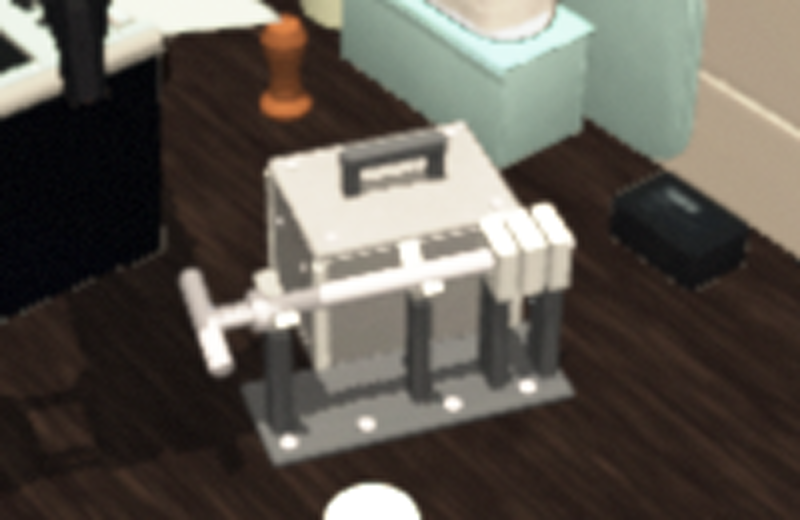

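The collar (crop 262,310) sits against the outer cradle. The T-bar and tip both measure at the fully home position (tip at case x of about +72 mm), and the lid is flat. Handing in.

```bash
python3 -c "
from station import r
print(r.finish_job())"
```

```text
the job is handed in; nothing more can be done
None
```

The case is locked and the job handed in at about 18.5 s: the lid is seated flat with its eye between the case's eyes, and the pin is through all three eyes with its collar home against the outer cradle (tip measured at case x ≈ +72 mm).

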